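# Lay the webbing-feed rollers in their V cradle

## Robot

A 7-joint arm with a two-finger parallel gripper is mounted at the origin on a cart in front of the work surface, level with it; the furniture and walls round the work are solid. World frame = base frame: x ahead of the robot, y to its left, z up, the work surface at z = 0. Lengths are in mm, angles in rad, forces in N, time in s.
With the tool pointing down it reaches from about 425 to 1025 mm from the base axis. Payload 3.6 kg.
Tool frame: the origin (TCP) lies midway between the tips of the shut fingers; the grasp point (between the pads) lies 19 mm behind it; z points along the fingers, y is the line along which they close (so a half turn about z gives the same grasp; the last joint's range is limited). The gripper opens to 85 mm and grips with 20 to 120 N. Pads are 22 mm wide; open, the fingers measure 114 mm over their backs; the gripper's body (76 mm by 85 mm) begins 54 mm behind the grasp point. The pads swing forward as they close: fully open they stand 13 mm farther back than shut.
Start: joints at [1.218, 0.591, 0.048, 1.609, -0.033, 0.943, -0.034], TCP at [186.245, -700.673, 231.302] pointing down, gripper open.
Joint ranges: [-2.69, 2.69], [-0.47, 2.24], [-1.27, 1.36], [0.19, 2.51], [-1.53, 4.68], [0.08, 2.07], [-3.09, 3.09]. Speed limits (rad/s): [2.57, 2.57, 3.14, 3.14, 3.14, 3.14, 3.14].

## Interface

Orientations are given as a unit quaternion [x, y, z, w].
In Python, from plant import arm gives the robot as it stands.
- The arm moves only by the tool send_rows, never from a script. Its arguments are lists of equal length, an entry for each row: "xyz": the shift along the world's x, y, z in mm, a list of three; "turn": the turn about the world's z in rad; "gripper": the finger opening in mm, from 0 to 85.4. A call has 1 to 5 rows; each row shifts and turns the commanded pose from where the row before left it; what a row does not reach is not made up. A row lasts 1/12 s, in which the tool goes at most 41.7 mm and 7.16 degrees, less where a joint would pass 70% of its speed; a pose out of reach is approached as far as the arm can. A call with a gripper value outside its range is refused whole. The fingers move at their own pace and stop on an object; the grip force is fixed at half the most. Time passes only in rows, so rows that do not move let the fingers close. It gives the time, the measured TCP pose, the force, the opening and the grip force at its end, in the units of the state.
- arm.get_obs(): the state, without advancing time (a new reading comes with each control period).
- arm.snapshot(name): name is "side" or "top"; returns the picture (480x640x3 uint8, red, green, blue); there is no depth.
- arm.camera_params(name): a dict with "fx", "fy", "cx", "cy" (pixels), "origin" and "orientation" of the camera in the world. Camera axes: x right, y up, looking along -z (the intrinsics and any distortion apply to the point x, -y, -z); pixel columns grow to the right and rows downward; lengths in mm; the calibration is good to about 2 mm. A picture is of the moment at which its call begins. camera_params takes no time and is no camera call.
- arm.finish_job(): hands the job in; it is judged then, once.
The state is a dict: "time_s": time; "qpos": joint angles; "joint_velocities": joint speeds; "tau": joint torques, N m; "tool_pos": TCP position; "ee_rot": TCP orientation; "force": force on the tool from outside, world axes, zero at the start; "wrist_torque": the same for the moment, N m; "gripper_width": finger opening in mm; "gripper_force": force on a finger pad.
Only numpy, scipy, OpenCV 4.12 (cv2) and the standard library are available. Lean on these libraries where they do the work, as an engineer would, in place of code of your own. Each camera call takes 0.05 s, during which the arm holds its last target. There are 200 camera calls.

## Task

Lay the two long steel feed rollers in the wooden cradle, each across both notched boards and about centred on them: the thick one down in the pair of wide V notches, the slim one down in the pair of narrow V notches. Leave the short roller where it lies.

Things in the scene. Friction and masses are not known exactly. Their poses are not given: they have to be found in the camera images.
- cradle: Fixed wooden cradle; origin: centre of its underside, z up. Base 200x130x10 mm; two upright boards along x, 18 thick, at y = -50 and +50, tops at z = 70. In each board two 90-degree V notches: narrow at x = -50 (36 wide at the top, bottom of V at z = 52), wide at x = +50 (64 wide, bottom at z = 38). Rollers lie along its y; seated axis: thick x = +50, z = 63.5; slim x = -50, z = 66.
- thick_roller: Long thick steel roller, a plain cylinder 36 mm in diameter and 150 mm long with a dark bore in each end, lying on the table, 0.2 to 0.45 kg. Origin: centre of the cylinder, on its axis, 18 mm above the table at the start; its x runs along the cylinder; y and z turn as it rolls. Both ends are alike.
- slim_roller: Long slim steel roller, a plain cylinder 20 mm in diameter and 150 mm long with a dark bore in each end, lying on the table, 0.1 to 0.25 kg. Origin: centre of the cylinder, on its axis, 10 mm above the table at the start; its x runs along the cylinder; y and z turn as it rolls. Both ends are alike.
- short_roller: Short steel roller of the same look, 36 mm in diameter but only 60 mm long, too short to bridge the boards; it lies on the table and stays there. Origin: centre of the cylinder, 18 mm above the table; its x runs along the cylinder.
Things that resemble listed ones, but are neither listed nor needed, are in the scene too. Leave any red look-alike of the thick_roller alone.

How it is judged:
By the outcome, as a careful person would: the job done as asked, in the order asked, and still so for the second after the job is handed in, with the robot touching nothing.
It also fails if it takes over 61 s, if anything falls off the work surface, if the arm or the gripper's body presses on something with over 40 N, if the wrist force passes 120 N, or if a joint passes its speed limit or range.

## Working session

There is one attempt and no reset: what is moved stays moved. The work goes in short steps, Python scripts to look and compute and a tool call to move; the robot and the scene stay as the last step left them, time stands still between calls to the robot, and variables do not carry over. Pictures are saved under pics/ and viewed, at most 11 in all, crops included, and the job is handed in when it is done.

Besides the shell and the picture viewer there is one more tool, called after ">>>" as a command line: name --pt "numbers of a row" for each row, then --argument value for the rest. send_rows: Moves the arm, as the interface text tells. Its arguments: {"type":"object","properties":{"xyz":{"type":"array"},"turn":{"type":"array"},"gripper":{"type":"array"}},"required":["xyz","turn","gripper"]}

```bash
mkdir -p pics; ls; python3 - <<'E'
from plant import arm
import cv2
for n in("top","side"):
    im=arm.snapshot(n); cv2.imwrite(f"pics/{n}0.png",im[...,::-1]); print(arm.camera_params(n))
o=arm.get_obs();print(o["time_s"],o["tool_pos"],o["ee_rot"])
E
```

```text
pics
{'fx': 531.5373879314378, 'fy': 531.5373879314378, 'cx': 323.5227840162042, 'cy': 247.54770642138675, 'origin': array([ 255.18902297,   22.92954335, 1406.21882534]), 'orientation': array([-0.06121278,  0.06427944,  0.70688476, -0.70173719])}
{'fx': 470.24815461770544, 'fy': 470.24815461770544, 'cx': 317.53463359035237, 'cy': 234.3777296728295, 'origin': array([106.68816975, 932.39323927, 423.71499788]), 'orientation': array([-0.10419072,  0.55817334,  0.80504216, -0.17173799])}
0.1 [ 186.07483623 -699.92656271  230.2653058 ] [ 9.91567291e-01  1.29588851e-01 -1.92528628e-04 -9.99810895e-04]
```

View pics/top0.png

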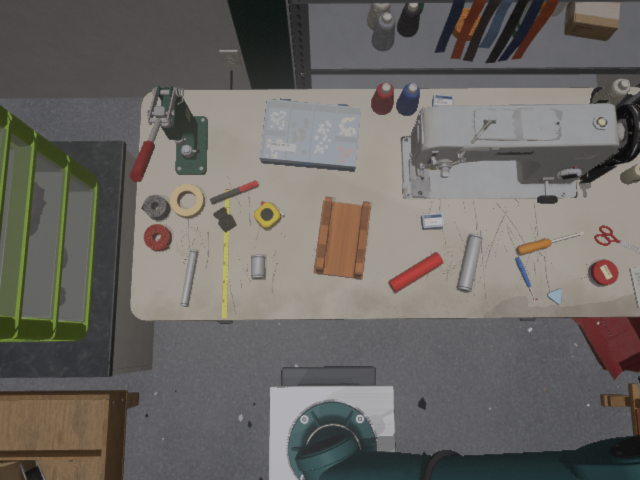

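View pics/side0.png

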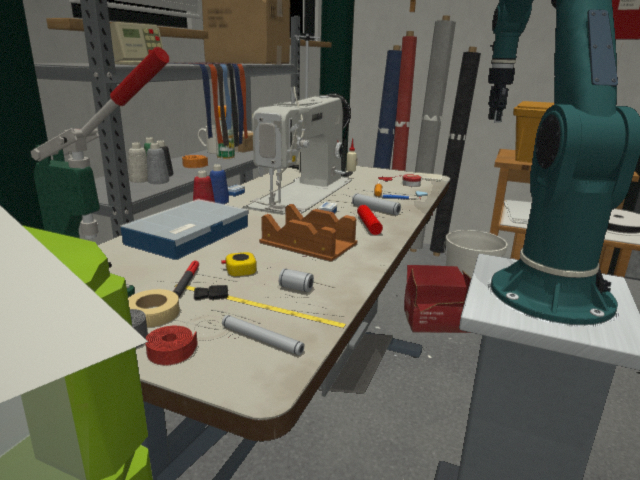

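The top view shows these candidates:
- Steel long thick at (469,262).
- Red look-alike at (416,272), to be left alone.
- Steel slim long at (188,278).
- Short steel at (258,266), which stays.
- Cradle at (343,237).

The thick target is the grey one at (469,262): it is long and not red. I'll confirm that in one crop and measure.

```bash
cat > h.py <<'E'
import numpy as np, cv2
from scipy.spatial.transform import Rotation as R
from plant import arm
def ray(n,uv):
    p=arm.camera_params(n);uv=np.atleast_2d(uv).astype(float)
    d=np.c_[(uv[:,0]-p["cx"])/p["fx"],-(uv[:,1]-p["cy"])/p["fy"],-np.ones(len(uv))]
    return p["origin"],R.from_quat(p["orientation"]).apply(d)
def onz(n,uv,z):
    o,d=ray(n,uv);return o+d*((z-o[2])/d[:,2])[:,None]
def proj(n,P):
    p=arm.camera_params(n);c=R.from_quat(p["orientation"]).inv().apply(np.atleast_2d(P)-p["origin"])
    return np.c_[p["cx"]+p["fx"]*c[:,0]/-c[:,2],p["cy"]-p["fy"]*c[:,1]/-c[:,2]]
def blob(mask,box):
    x0,y0,x1,y1=box;m=np.zeros_like(mask);m[y0:y1,x0:x1]=mask[y0:y1,x0:x1]
    m=cv2.morphologyEx(m,cv2.MORPH_CLOSE,np.ones((3,3),np.uint8))
    c=max(cv2.findContours(m,cv2.RETR_EXTERNAL,cv2.CHAIN_APPROX_NONE)[0],key=cv2.contourArea)
    return c[:,0,:]
def rect(c,n,z):
    P=onz(n,c,z)[:,:2].astype(np.float32);(cx,cy),(w,h),a=cv2.minAreaRect(P)
    if w<h:w,h,a=h,w,a+90
    return np.round([cx,cy,w,h,(a+90)%180-90],1)
E
python3 - <<'E'
from h import *
im=cv2.imread("pics/top0.png");hsv=cv2.cvtColor(im,cv2.COLOR_BGR2HSV)
i=im.astype(int)
grey=((i[...,2]-i[...,0])<6).astype(np.uint8)*255   # steel is bluish/neutral, table is warm
for nm,b,z in(("thick",(452,225,488,300),18),("slim",(174,240,204,314),10),("short",(244,246,274,286),18)):
    c=blob(grey,b);print(nm,rect(c,"top",z),cv2.boundingRect(c))
wood=((hsv[...,1]>120)&(hsv[...,0]<16)).astype(np.uint8)*255
c=blob(wood,(300,185,385,290));print("cradle",rect(c,"top",70),rect(c,"top",0))
a=cv2.resize(im[190:300,305:495],None,fx=4,fy=4,interpolation=cv2.INTER_CUBIC)
b=cv2.resize(im[240:315,170:280],None,fx=3,fy=3,interpolation=cv2.INTER_CUBIC)
s=cv2.imread("pics/side0.png");s=cv2.resize(s[175:265,245:415],None,fx=2.5,fy=2.5,interpolation=cv2.INTER_CUBIC)
o=np.zeros((600,800,3),np.uint8)
a=cv2.resize(a,(600,347));o[:347,:600]=a;o[347:347+225,:330]=b;o[350:350+225,340:340+425]=s
cv2.imwrite("pics/crop.png",o)
E
```

```text
thick [ 463.5 -370.4  154.1   36.2  -15. ] (458, 234, 24, 57)
slim [428.7 372.5 148.4  18.7  -8. ] (181, 250, 16, 56)
short [456.3 191.7  59.   31.7   0.7] (251, 255, 13, 23)
cradle [516.9 -31.3 186.6 118.9  -7.8] [530.6 -34.2 196.4 125.2  -7.8]
```

View pics/crop.png

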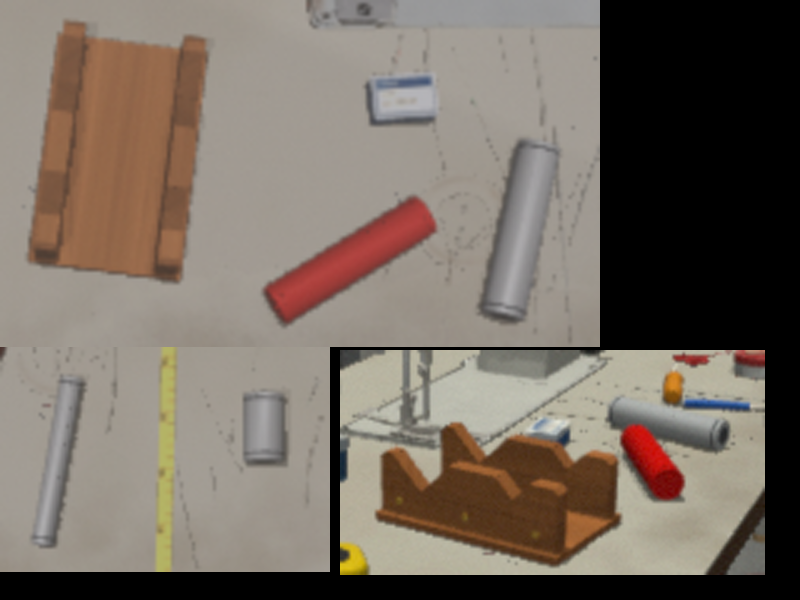

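The steel thick roller, slim roller and cradle are confirmed in the crop. The wide notches look to be at the far (+x) end, since the flat there is the short one. I'll check the cradle pose and that direction by projecting its corners and notch points into both views.

```bash
cat > ov.py <<'E'
from h import *
im=cv2.imread("pics/top0.png");sd=cv2.imread("pics/side0.png")
k=lambda x,y:(305+x/3.158,190+y/3.1545)
ft=onz("top",[k(63,22),k(208,38)],70);nb=onz("top",[k(28,262),k(180,281)],5)
print(ft.round(1),np.linalg.norm(ft[0]-ft[1]),"want 118");print(nb.round(1),np.linalg.norm(nb[0]-nb[1]),"want 130")
f=ft.mean(0)[:2];n=nb.mean(0)[:2];c=(f+n)/2;ax=f-n
print("len",np.linalg.norm(ax),"want 200","c",c,"yaw",np.degrees(np.arctan2(ax[1],ax[0])))
yaw=np.arctan2(ax[1],ax[0]);Rz=R.from_euler("z",yaw)
prof=[(-100,70),(-68,70),(-50,52),(-32,70),(18,70),(50,38),(82,70),(100,70)]
out=np.zeros((600,800,3),np.uint8)
def draw(n,img,crop,f):
    x0,y0,x1,y1=crop;g=cv2.resize(img[y0:y1,x0:x1],None,fx=f,fy=f,interpolation=cv2.INTER_CUBIC)
    for y in(-59,59):
        P=Rz.apply([(x,y,z) for x,z in prof])+[*c,0]
        q=((proj(n,P)-[x0-.5,y0-.5])*f).astype(int);cv2.polylines(g,[q],False,(0,255,0),1)
    P=Rz.apply([(a,b,0) for a,b in((-100,-65),(100,-65),(100,65),(-100,65))])+[*c,0]
    cv2.polylines(g,[((proj(n,P)-[x0-.5,y0-.5])*f).astype(int)],True,(255,255,0),1);return g
a=draw("top",im,(305,185,385,290),5);b=draw("side",sd,(250,195,365,265),3.4)
out[:a.shape[0],:a.shape[1]]=a;out[:b.shape[0],405:405+b.shape[1]]=b[:,:395]
cv2.imwrite("pics/ov.png",out)
E
python3 ov.py
```

```text
[[ 628.6   11.5   70. ]
 [ 614.3 -107.6   70. ]] 119.90043657683161 want 118
[[438.2  42.    5. ]
 [421.2 -85.5   5. ]] 128.63508421011386 want 130
len 193.5547814399448 want 200 c [525.57191309 -34.89157699] yaw -7.817613284341567
```

View pics/ov.png

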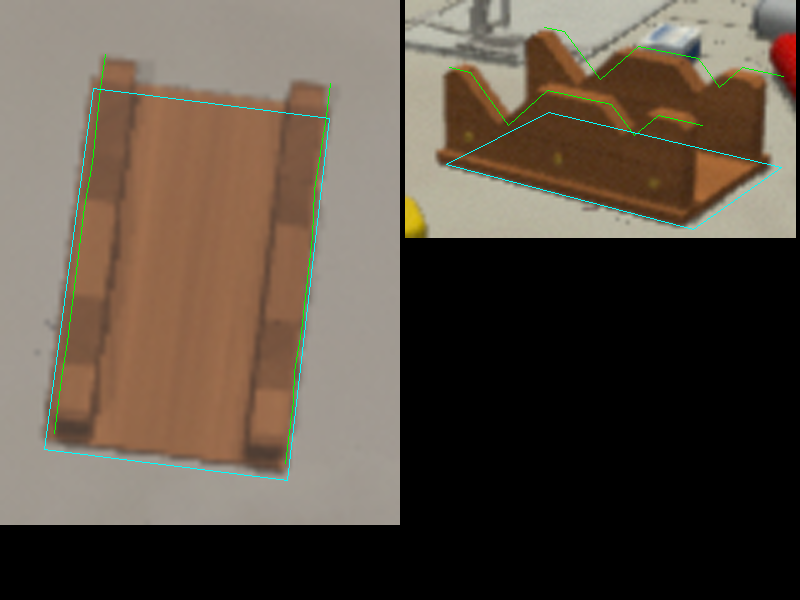

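The overlay confirms the wide notches at the far end; the near edge suggests moving the centre about 2–3 mm in +x. I'll take the cradle centre as (528,-35), yaw -7.8°. I'm now moving to above the thick roller.

>>> send_rows --pt "25 30 0" --pt "28 33 -8" --pt "28 33 -10" --pt "28 33 -10" --pt "28 33 -10" --turn '[-0.052,-0.052,-0.052,-0.052,-0.052]' --gripper '[85,85,85,85,85]'

```text
time_s: 0.52
tool_pos: [317.3, -544.8, 194.9]
ee_rot: [1.0, -0.002, -0.0, -0.0]
force: [1.1, 0.4, -0.7]
gripper_width: 84.8
gripper_force: 0.0
```

>>> send_rows --pt "28 33 -10" --pt "28 33 -10" --pt "28 33 -10" --pt "28 33 -10" --pt "28 33 -10" --turn '[-0.052,-0.052,-0.052,-0.052,-0.052]' --gripper '[85,85,85,85,85]'

```text
time_s: 0.93
tool_pos: [448.7, -390.0, 148.1]
ee_rot: [0.991, -0.131, -0.0, -0.0]
force: [0.1, -0.6, -0.7]
gripper_width: 84.9
gripper_force: 0.0
```

>>> send_rows --pt "0 0 0" --pt "0 0 0" --turn '[0,0]' --gripper '[85,85]'

```text
time_s: 1.1
tool_pos: [450.4, -387.5, 147.5]
ee_rot: [0.992, -0.126, -0.001, -0.001]
force: [-0.3, -1.0, -0.1]
gripper_width: 85.1
gripper_force: 0.0
```

>>> send_rows --pt "13 17 0" --pt "0 0 -30" --pt "0 0 -35" --pt "0 0 -30" --pt "0 0 0" --turn '[0,0,0,0,0]' --gripper '[85,85,85,85,85]'

```text
time_s: 1.52
tool_pos: [456.5, -373.7, 48.9]
ee_rot: [0.991, -0.131, -0.005, -0.002]
force: [-2.0, 0.8, 0.4]
gripper_width: 85.0
gripper_force: 0.0
```

```bash
python3 - <<'E'
from h import *
s=arm.snapshot("side")[...,::-1];t=arm.snapshot("top")[...,::-1]
o=arm.get_obs();print(o["tool_pos"])
a=cv2.resize(s[140:260,320:460],None,fx=4,fy=4);b=cv2.resize(t[200:320,430:510],None,fx=3,fy=4)
g=np.zeros((480,800,3),np.uint8);g[:,:560]=a;g[:,560:]=b
cv2.imwrite("pics/g1.png",g)
E
```

```text
[ 459.23076083 -375.82925441   53.23744829]
```

View pics/g1.png

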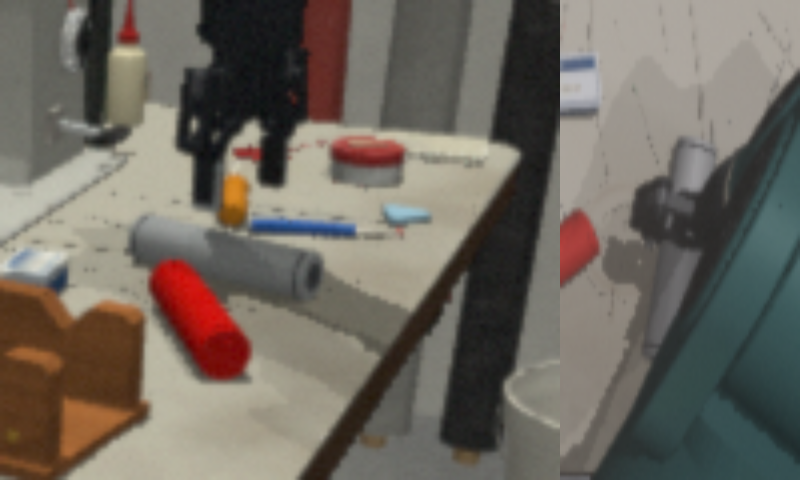

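The fingers straddle the thick roller in both views: at crop (205,185) and (270,170) in the side view, and on either side of it in the top view. I'll shift a few mm, descend and close.

>>> send_rows --pt "4 4 -15" --pt "0 0 -15" --pt "0 0 -12" --pt "0 0 -5" --pt "0 0 0" --turn '[0,0,0,0,0]' --gripper '[85,85,85,85,85]'

```text
time_s: 2.03
tool_pos: [464.5, -371.4, 6.9]
ee_rot: [0.991, -0.13, -0.0, 0.0]
force: [-0.6, 0.1, 0.0]
gripper_width: 85.0
gripper_force: 0.0
```

>>> send_rows --pt "0 0 0" --pt "0 0 0" --turn '[0,0]' --gripper '[60,50]'

```text
time_s: 2.2
tool_pos: [465.2, -371.6, 7.7]
ee_rot: [0.992, -0.13, 0.001, 0.0]
force: [0.8, 0.2, 0.9]
gripper_width: 63.6
gripper_force: 0.0
```

>>> send_rows --pt "0 0 -4" --pt "0 0 0" --pt "0 0 0" --pt "0 0 0" --pt "0 0 0" --turn '[0,0,0,0,0]' --gripper '[45,30,25,25,25]'

```text
time_s: 2.62
tool_pos: [465.0, -370.7, 3.1]
ee_rot: [0.992, -0.13, 0.0, -0.0]
force: [-0.1, 0.6, 4.2]
gripper_width: 34.4
gripper_force: 59.5
```

>>> send_rows --pt "0 0 0" --pt "0 0 0" --pt "0 0 5" --pt "0 0 15" --pt "0 0 0" --turn '[0,0,0,0,0]' --gripper '[25,25,25,25,25]'

```text
time_s: 3.03
tool_pos: [465.5, -371.6, 24.0]
ee_rot: [0.992, -0.13, 0.001, 0.001]
force: [-0.1, -0.2, -1.4]
gripper_width: 34.5
gripper_force: 60.0
```

>>> send_rows --pt "0 0 25" --pt "0 0 30" --pt "0 0 30" --pt "0 0 25" --pt "0 0 0" --turn '[0,0,0,0,0]' --gripper '[25,25,25,25,25]'

```text
time_s: 3.45
tool_pos: [467.4, -373.2, 137.0]
ee_rot: [0.992, -0.13, 0.004, 0.002]
force: [0.9, -0.4, -1.1]
gripper_width: 34.4
gripper_force: 60.4
```

>>> send_rows --pt "5 15 5" --pt "5 22 5" --pt "5 25 5" --pt "5 25 5" --pt "8 25 0" --turn '[0.09,0.11,0.115,0.115,0.115]' --gripper '[25,25,25,25,25]'

```text
time_s: 3.87
tool_pos: [492.0, -257.9, 152.1]
ee_rot: [0.99, 0.144, -0.001, -0.0]
force: [0.1, 0.4, -2.1]
gripper_width: 34.3
gripper_force: 60.5
```

>>> send_rows --pt "8 25 0" --pt "8 25 0" --pt "8 25 0" --pt "8 25 0" --pt "8 25 0" --turn '[0.115,0.115,0.115,0.115,0.115]' --gripper '[25,25,25,25,25]'

```text
time_s: 4.28
tool_pos: [532.2, -132.4, 151.3]
ee_rot: [0.908, 0.419, -0.001, -0.001]
force: [-0.5, -0.0, -1.6]
gripper_width: 34.1
gripper_force: 60.5
```

>>> send_rows --pt "8 25 0" --pt "8 25 0" --pt "8 20 0" --pt "6 10 0" --pt "0 0 0" --turn '[0.115,0.115,0.115,0.1,0]' --gripper '[25,25,25,25,25]'

```text
time_s: 4.7
tool_pos: [563.9, -49.7, 151.6]
ee_rot: [0.792, 0.61, 0.001, -0.001]
force: [0.8, -0.3, -2.7]
gripper_width: 34.2
gripper_force: 60.5
```

>>> send_rows --pt "0 0 0" --pt "0 0 0" --turn '[0,0]' --gripper '[25,25]'

```text
time_s: 4.87
tool_pos: [561.6, -55.4, 151.7]
ee_rot: [0.796, 0.606, -0.001, -0.0]
force: [0.5, -0.1, -1.3]
gripper_width: 34.1
gripper_force: 60.5
```

>>> send_rows --pt "8 6 0" --pt "8 6 0" --pt "0 0 -5" --pt "0 0 0" --turn '[0.07,0.062,0,0]' --gripper '[25,25,25,25]'

```text
time_s: 5.2
tool_pos: [577.8, -43.2, 146.6]
ee_rot: [0.754, 0.657, -0.001, -0.0]
force: [0.1, -0.5, -2.0]
gripper_width: 34.2
gripper_force: 60.5
```

```bash
python3 - <<'E'
from h import *
s=arm.snapshot("side")[...,::-1];t=arm.snapshot("top")[...,::-1]
o=arm.get_obs();print(o["tool_pos"],o["ee_rot"])
cv2.imwrite("pics/s2r.png",s);cv2.imwrite("pics/t2r.png",t)
a=cv2.resize(s[130:270,230:400],(480,396));b=cv2.resize(t[185:290,300:390],(320,373))
g=np.zeros((400,800,3),np.uint8);g[:396,:480]=a;g[:373,480:]=b
cv2.imwrite("pics/g2.png",g)
E
```

```text
[577.28181811 -43.35488841 146.88149275] [ 7.54026172e-01  6.56842706e-01 -1.39254518e-03 -5.01958009e-04]
```

View pics/g2.png

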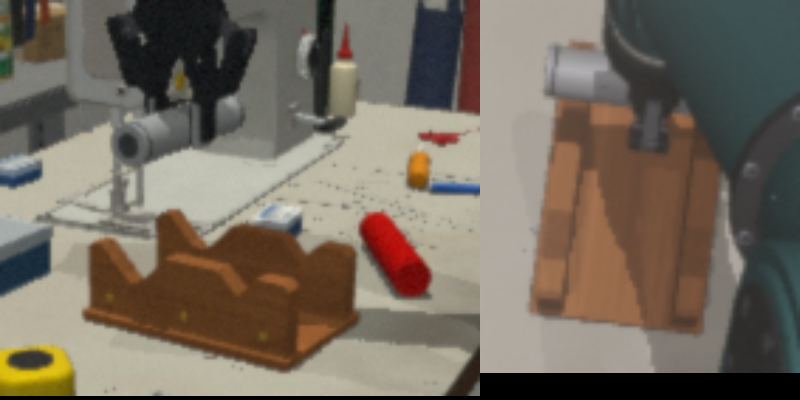

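The roller is held level; its end face centre is at side pixel (276.7,182.4). I'll check it against the expected end and V positions.

```bash
python3 - <<'E'
from h import *
print(proj("side",[[587.7,31.3,161.5],[587.7,31.3,165]]))
o,d=ray("side",[(276.7,182.4)]);
print(o+d*((31.3-o[1])/d[:,1])[:,None])
# cradle V bottoms on +y outer face seen in side0 crop coords: wide, narrow
k=lambda x,y:(250+(x-405)/3.4,195+y/3.4)
print(proj("side",R.from_euler("z",-7.8,degrees=True).apply([[50,59,38],[-50,59,52],[100,59,70],[-100,59,70]])+[528,-35.2,0]),k(508,124),k(447,67),k(697,125))
E
```

```text
[[274.95082465 180.99347905]
 [274.93787741 179.45428124]]
[[583.34955211  31.3        158.83259608]]
[[279.18891158 231.19803058]
 [315.92991546 234.22893684]
 [261.80328456 214.31608467]
 [335.90351125 231.11412866]] (280.29411764705884, 231.47058823529412) (262.3529411764706, 214.7058823529412) (335.88235294117646, 231.76470588235293)
```

Roller and cradle show the same ~1 px bias, so they are aligned relative to each other. Descending.

>>> send_rows --pt "0 0 -20" --pt "0 0 -25" --pt "0 0 -20" --pt "0 0 -15" --pt "0 0 0" --turn '[0,0,0,0,0]' --gripper '[25,25,25,25,25]'

```text
time_s: 5.72
tool_pos: [575.6, -42.9, 64.8]
ee_rot: [0.753, 0.657, -0.003, -0.002]
force: [-0.0, -0.3, -1.9]
gripper_width: 34.2
gripper_force: 60.4
```

>>> send_rows --pt "0 0 -4" --pt "0 0 -3" --pt "0 0 -2" --pt "0 0 0" --turn '[0,0,0,0]' --gripper '[25,25,25,25]'

```text
time_s: 6.05
tool_pos: [579.2, -41.9, 59.2]
ee_rot: [0.753, 0.658, 0.0, 0.0]
force: [0.3, -0.8, -2.2]
gripper_width: 34.1
gripper_force: 60.4
```

>>> send_rows --pt "0 0 -3" --pt "0 0 -2" --pt "0 0 0" --turn '[0,0,0]' --gripper '[25,25,25]'

```text
time_s: 6.3
tool_pos: [578.8, -41.8, 53.6]
ee_rot: [0.753, 0.658, -0.0, -0.0]
force: [0.7, 0.0, -1.8]
gripper_width: 34.2
gripper_force: 60.4
```

>>> send_rows --pt "0 0 -2" --pt "0 0 -1" --pt "0 0 0" --turn '[0,0,0]' --gripper '[25,25,25]'

```text
time_s: 6.55
tool_pos: [579.5, -41.8, 50.7]
ee_rot: [0.753, 0.658, 0.0, 0.0]
force: [1.0, -1.0, -1.4]
gripper_width: 34.4
gripper_force: 60.6
```

>>> send_rows --pt "0 0 -1.5" --pt "0 0 -1" --pt "0 0 0" --turn '[0,0,0]' --gripper '[25,25,25]'

```text
time_s: 6.8
tool_pos: [581.1, -41.8, 49.1]
ee_rot: [0.753, 0.658, 0.002, 0.001]
force: [3.1, -0.7, 2.7]
gripper_width: 33.4
gripper_force: 61.2
```

```bash
python3 - <<'E'
from h import *
s=arm.snapshot("side")[...,::-1]
o=arm.get_obs();print(o["tool_pos"],o["force"])
cv2.imwrite("pics/g3.png",cv2.resize(s[170:270,235:385],(750,500)))
E
```

```text
[581.0680135  -41.83437847  49.09144271] [ 2.62591801 -0.20086936  4.41780992]
```

View pics/g3.png

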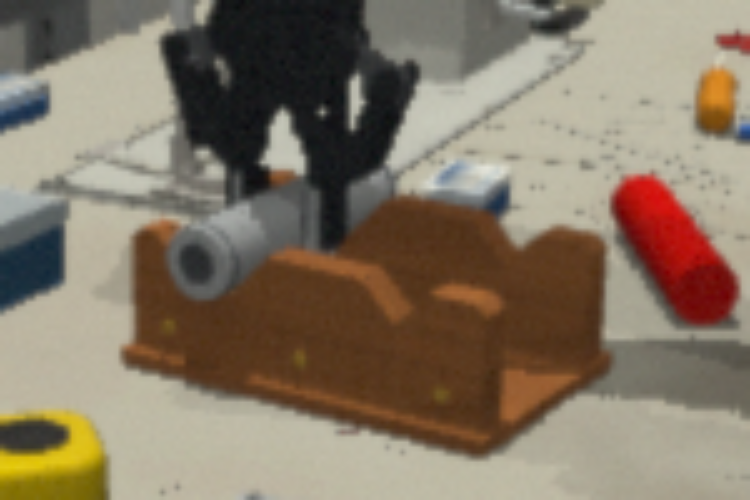

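The roller lies in the wide notches, end at crop (200,260), with contact force just beginning. I'll ease it down 1 mm and release.

>>> send_rows --pt "1 0 -1" --pt "0 0 0" --pt "0 0 0" --pt "0 0 0" --turn '[0,0,0,0]' --gripper '[25,25,38,44]'

```text
time_s: 7.18
tool_pos: [579.3, -41.7, 47.1]
ee_rot: [0.753, 0.658, -0.0, -0.0]
force: [0.2, -0.2, -0.1]
gripper_width: 43.8
gripper_force: 0.0
```

>>> send_rows --pt "0 0 0" --pt "0 0 0" --pt "0 0 15" --pt "0 0 30" --pt "0 0 35" --turn '[0,0,0,0,0]' --gripper '[50,55,60,70,80]'

```text
time_s: 7.6
tool_pos: [577.1, -41.7, 125.7]
ee_rot: [0.753, 0.658, -0.003, -0.002]
force: [0.4, -1.0, 0.6]
gripper_width: 79.2
gripper_force: 0.0
```

>>> send_rows --pt "0 10 30" --pt "-5 20 30" --pt "-10 30 10" --pt "-10 30 0" --pt "-10 35 0" --turn '[0,0.1,0.1,0.1,0.1]' --gripper '[80,80,80,80,80]'

```text
time_s: 8.02
tool_pos: [544.5, 82.9, 198.1]
ee_rot: [0.606, 0.795, -0.0, 0.001]
force: [0.6, 0.1, -0.9]
gripper_width: 80.2
gripper_force: 0.0
```

>>> send_rows --pt "-12 35 0" --pt "-12 35 0" --pt "-12 35 0" --pt "-12 35 0" --pt "-12 35 0" --turn '[0.12,0.12,0.12,0.12,0.12]' --gripper '[80,80,80,80,80]'

```text
time_s: 8.43
tool_pos: [483.3, 259.1, 196.8]
ee_rot: [0.342, 0.94, -0.001, -0.0]
force: [0.9, 0.3, 0.3]
gripper_width: 80.1
gripper_force: 0.0
```

>>> send_rows --pt "-10 30 0" --pt "-10 30 0" --pt "-10 20 0" --pt "0 0 0" --pt "0 0 0" --turn '[0.12,0.12,0.12,0.12,0]' --gripper '[80,80,80,80,80]'

```text
time_s: 8.85
tool_pos: [453.1, 339.6, 196.7]
ee_rot: [0.109, 0.994, -0.0, -0.001]
force: [0.8, -0.5, -0.1]
gripper_width: 80.4
gripper_force: 0.0
```

>>> send_rows --pt "-12 17 -20" --pt "-12 16 -30" --pt "0 0 -35" --pt "0 0 -35" --pt "0 0 -20" --turn '[0.04,0.04,0,0,0]' --gripper '[80,80,80,70,60]'

```text
time_s: 9.27
tool_pos: [429.9, 368.0, 53.6]
ee_rot: [0.074, 0.997, -0.003, -0.001]
force: [0.8, -1.4, -0.3]
gripper_width: 60.3
gripper_force: 0.0
```

>>> send_rows --pt "0 0 0" --pt "0 0 0" --turn '[0,0]' --gripper '[60,60]'

```text
time_s: 9.43
tool_pos: [430.7, 369.4, 56.2]
ee_rot: [0.074, 0.997, -0.002, -0.001]
force: [0.7, 0.3, -0.6]
gripper_width: 59.7
gripper_force: 0.0
```

```bash
python3 - <<'E'
from h import *
s=arm.snapshot("side")[...,::-1];t=arm.snapshot("top")[...,::-1]
o=arm.get_obs();print(o["tool_pos"],o["ee_rot"])
cv2.imwrite("pics/t4r.png",t)
a=cv2.resize(s[220:370,170:350],(480,400));b=cv2.resize(t[185:315,165:390],(320,185)[:2])
c=cv2.resize(t[185:290,310:390],(280,368))
g=np.zeros((600,800,3),np.uint8);g[:400,:480]=a;g[:185,480:]=b;g[190:558,490:770]=c
cv2.imwrite("pics/g4.png",g)
E
```

```text
[431.7520001  371.42339975  58.33859586] [7.33074555e-02 9.97308990e-01 5.63225316e-04 6.90840462e-04]
```

View pics/g4.png

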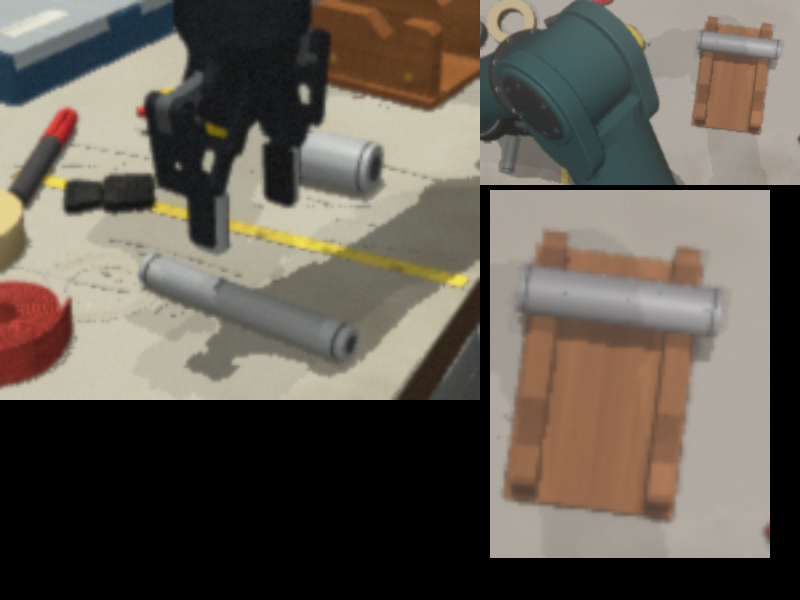

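The thick roller is seated and centred: crop (520–720, 300), with equal overhang on both boards. The fingers straddle the slim roller. Descending and grasping.

>>> send_rows --pt "-2 1 -20" --pt "0 0 -18" --pt "0 0 -10" --pt "0 0 0" --pt "0 0 0" --turn '[0.01,0,0,0,0]' --gripper '[60,60,60,60,60]'

```text
time_s: 9.95
tool_pos: [429.4, 372.5, 10.0]
ee_rot: [0.068, 0.998, 0.0, 0.0]
force: [1.3, 0.3, 0.8]
gripper_width: 60.0
gripper_force: 0.0
```

>>> send_rows --pt "0 0 0" --pt "0 0 0" --turn '[0,0]' --gripper '[50,45]'

```text
time_s: 10.12
tool_pos: [429.5, 372.9, 10.4]
ee_rot: [0.068, 0.998, 0.001, 0.001]
force: [0.6, -0.1, 0.3]
gripper_width: 45.1
gripper_force: 0.0
```

>>> send_rows --pt "0 0 -6" --pt "0 0 -3" --pt "0 0 0" --pt "0 0 0" --pt "0 0 0" --turn '[0,0,0,0,0]' --gripper '[40,35,25,15,10]'

```text
time_s: 10.53
tool_pos: [429.0, 372.9, 0.5]
ee_rot: [0.067, 0.998, 0.001, 0.0]
force: [0.6, 0.7, 3.7]
gripper_width: 17.8
gripper_force: 59.6
```

>>> send_rows --pt "0 0 0" --pt "0 0 0" --pt "0 0 0" --pt "0 0 5" --pt "0 0 15" --turn '[0,0,0,0,0]' --gripper '[10,10,10,10,10]'

```text
time_s: 10.95
tool_pos: [427.5, 369.9, 18.4]
ee_rot: [0.067, 0.998, -0.003, -0.002]
force: [-0.7, -1.2, -1.7]
gripper_width: 17.6
gripper_force: 58.7
```

>>> send_rows --pt "0 0 25" --pt "0 0 30" --pt "0 0 30" --pt "0 -5 30" --pt "3 -12 15" --turn '[0,0,0,-0.05,-0.1]' --gripper '[10,10,10,10,10]'

```text
time_s: 11.37
tool_pos: [431.3, 357.4, 153.0]
ee_rot: [0.142, 0.99, 0.002, 0.0]
force: [0.7, -0.6, -2.4]
gripper_width: 17.6
gripper_force: 58.8
```

>>> send_rows --pt "4 -25 0" --pt "4 -28 0" --pt "4 -28 0" --pt "4 -28 0" --pt "4 -28 0" --turn '[-0.11,-0.11,-0.11,-0.11,-0.11]' --gripper '[10,10,10,10,10]'

```text
time_s: 11.78
tool_pos: [450.8, 215.6, 149.7]
ee_rot: [0.408, 0.913, -0.001, -0.001]
force: [0.5, 0.5, -2.5]
gripper_width: 17.8
gripper_force: 58.7
```

>>> send_rows --pt "4 -28 0" --pt "4 -28 0" --pt "4 -28 0" --pt "4 -28 0" --pt "4 -28 0" --turn '[-0.11,-0.11,-0.11,-0.11,-0.11]' --gripper '[10,10,10,10,10]'

```text
time_s: 12.2
tool_pos: [470.5, 76.1, 149.7]
ee_rot: [0.641, 0.768, -0.001, -0.001]
force: [-0.3, -0.0, -2.7]
gripper_width: 17.3
gripper_force: 58.7
```

>>> send_rows --pt "4 -28 0" --pt "4 -28 0" --pt "0 -18 0" --pt "0 0 0" --pt "0 0 0" --turn '[-0.11,-0.11,-0.1,0,0]' --gripper '[10,10,10,10,10]'

```text
time_s: 12.62
tool_pos: [478.5, 2.6, 149.7]
ee_rot: [0.754, 0.657, -0.001, -0.0]
force: [-0.5, -0.4, -2.3]
gripper_width: 17.8
gripper_force: 58.7
```

>>> send_rows --pt "0 0 0" --turn '[0]' --gripper '[10]'

```text
time_s: 12.7
tool_pos: [479.1, 4.8, 149.9]
ee_rot: [0.752, 0.659, -0.0, -0.001]
force: [0.9, 0.4, -1.2]
gripper_width: 17.9
gripper_force: 58.7
```

>>> send_rows --pt "1 -16 0" --pt "0 -16 0" --pt "0 0 -25" --pt "0 0 -25" --pt "0 0 0" --turn '[0,0,0,0,0]' --gripper '[10,10,10,10,10]'

```text
time_s: 13.12
tool_pos: [478.1, -26.6, 97.2]
ee_rot: [0.752, 0.659, -0.002, -0.003]
force: [-1.8, 0.1, -2.3]
gripper_width: 18.0
gripper_force: 58.9
```

>>> send_rows --pt "0 0 0" --turn '[0]' --gripper '[10]'

```text
time_s: 13.2
tool_pos: [479.7, -26.3, 99.4]
ee_rot: [0.752, 0.659, -0.001, -0.001]
force: [0.7, 0.3, -2.0]
gripper_width: 17.7
gripper_force: 58.9
```

```bash
python3 - <<'E'
from h import *
s=arm.snapshot("side")[...,::-1];t=arm.snapshot("top")[...,::-1]
o=arm.get_obs();print(o["tool_pos"],o["ee_rot"])
g=np.zeros((440,800,3),np.uint8);g[:400,:480]=cv2.resize(s[140:270,240:396],(480,400));g[:420,485:]=cv2.resize(t[185:290,310:388],(315,420))
cv2.imwrite("pics/g5.png",g)
E
```

```text
[481.38486788 -26.55623283 100.90654375] [7.52101024e-01 6.59047617e-01 5.34928094e-04 3.45905857e-05]
```

View pics/g5.png

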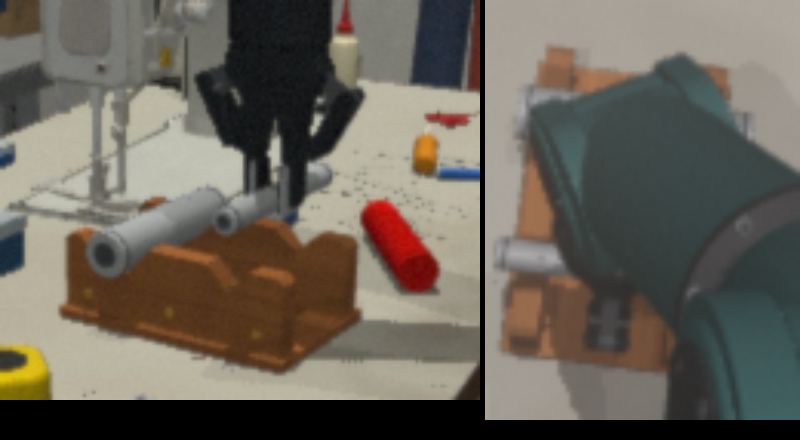

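The slim roller is over the narrow notches (end at crop (228,220), V just below). Lowering.

>>> send_rows --pt "0 -2 -15" --pt "0 0 -15" --pt "0 0 -5" --pt "0 0 0" --pt "0 0 0" --turn '[0,0,0,0,0]' --gripper '[10,10,10,10,10]'

```text
time_s: 13.72
tool_pos: [481.4, -29.4, 65.9]
ee_rot: [0.753, 0.658, 0.0, 0.0]
force: [0.2, 0.6, -1.6]
gripper_width: 17.6
gripper_force: 59.0
```

>>> send_rows --pt "0 0 -2" --pt "0 0 -1" --pt "0 0 0" --turn '[0,0,0]' --gripper '[10,10,10]'

```text
time_s: 13.97
tool_pos: [481.2, -29.8, 62.6]
ee_rot: [0.753, 0.658, 0.0, 0.0]
force: [-0.7, -0.6, -2.6]
gripper_width: 17.7
gripper_force: 59.0
```

>>> send_rows --pt "0 0 -2" --pt "0 0 -1" --pt "0 0 0" --turn '[0,0,0]' --gripper '[10,10,10]'

```text
time_s: 14.22
tool_pos: [480.8, -29.8, 59.0]
ee_rot: [0.753, 0.658, -0.0, -0.0]
force: [0.1, -1.0, -2.3]
gripper_width: 17.9
gripper_force: 59.0
```

>>> send_rows --pt "0 0 -1.5" --pt "0 0 0" --pt "0 0 0" --turn '[0,0,0]' --gripper '[10,10,10]'

```text
time_s: 14.47
tool_pos: [481.3, -29.8, 57.7]
ee_rot: [0.753, 0.658, 0.0, 0.0]
force: [0.2, -0.2, -2.2]
gripper_width: 17.5
gripper_force: 59.3
```

>>> send_rows --pt "0 0 -1" --pt "0 0 0" --pt "0 0 0" --turn '[0,0,0]' --gripper '[10,10,10]'

```text
time_s: 14.72
tool_pos: [481.9, -29.8, 56.9]
ee_rot: [0.753, 0.658, 0.001, 0.001]
force: [2.2, -2.0, 0.4]
gripper_width: 17.6
gripper_force: 59.5
```

Contact is at the expected height (56.9 against 56.5), so I'll release and back off.

>>> send_rows --pt "0.5 0 -0.7" --pt "0 0 0" --pt "0 0 0" --pt "0 0 0" --pt "0 0 0" --turn '[0,0,0,0,0]' --gripper '[10,22,28,34,40]'

```text
time_s: 15.13
tool_pos: [480.6, -29.7, 55.8]
ee_rot: [0.753, 0.658, -0.001, -0.0]
force: [0.1, -0.9, 0.6]
gripper_width: 40.0
gripper_force: 0.0
```

>>> send_rows --pt "0 0 10" --pt "0 0 25" --pt "0 0 35" --pt "0 0 35" --pt "0 20 30" --turn '[0,0,0,0,0]' --gripper '[42,42,42,42,42]'

```text
time_s: 15.55
tool_pos: [480.8, -13.4, 193.2]
ee_rot: [0.755, 0.656, -0.001, 0.001]
force: [0.9, -0.1, 0.0]
gripper_width: 42.0
gripper_force: 0.0
```

>>> send_rows --pt "0 35 0" --pt "0 40 0" --pt "0 40 0" --pt "0 40 0" --pt "0 40 0" --turn '[0,0,0,0,0]' --gripper '[42,42,42,42,42]'

```text
time_s: 15.97
tool_pos: [480.7, 186.6, 191.8]
ee_rot: [0.753, 0.658, 0.0, 0.0]
force: [0.7, 0.1, -0.1]
gripper_width: 42.2
gripper_force: 0.0
```

>>> send_rows --pt "0 40 0" --pt "0 40 0" --pt "0 30 0" --pt "0 0 0" --pt "0 0 0" --turn '[0,0,0,0,0]' --gripper '[42,42,42,42,42]'

```text
time_s: 16.38
tool_pos: [480.4, 297.8, 191.6]
ee_rot: [0.751, 0.66, 0.0, -0.0]
force: [0.6, -1.4, -0.2]
gripper_width: 41.9
gripper_force: 0.0
```

```bash
python3 - <<'E'
from h import *
s=arm.snapshot("side")[...,::-1];t=arm.snapshot("top")[...,::-1]
g=np.zeros((440,800,3),np.uint8);g[:400,:480]=cv2.resize(s[140:270,240:396],(480,400));g[:420,485:]=cv2.resize(t[185:290,310:388],(315,420))
cv2.imwrite("pics/g6.png",g)
E
```

```text
(no output)
```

View pics/g6.png

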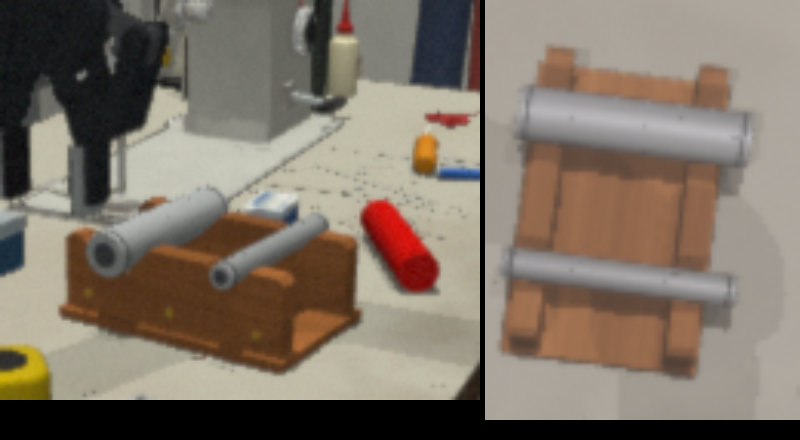

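Both rollers are seated. I'll check the centring numerically from the end pixels: slim (503,262)/(736,291), thick (518,112)/(752,140).

```bash
python3 - <<'E'
from h import *
k=lambda x,y:(310+(x-485)/4.038,185+y/4)
for nm,a,b,z in(("slim",(503,262),(736,291),66),("thick",(518,112),(752,140),63.5)):
    P=onz("top",[k(*a),k(*b)],z);L=R.from_euler("z",7.8,degrees=True).apply(P-[529.5,-35.2,0])
    print(nm,P.mean(0).round(1),np.linalg.norm(P[0]-P[1]).round(1),"cradle frame",L.round(1).tolist())
# board outer edges at top, near slim flat (rows ~ z=70)
P=onz("top",[k(511,318),k(540,50),k(697,345),k(730,70)],70);print(R.from_euler("z",7.8,degrees=True).apply(P-[529.5,-35.2,0]).round(1))
E
```

```text
slim [478.4 -34.2  66. ] 148.6 cradle frame [[-50.9, 68.4, 66.0], [-50.5, -80.2, 66.0]]
thick [577.7 -45.7  63.5] 151.3 cradle frame [[48.8, 71.8, 63.5], [49.7, -79.5, 63.5]]
[[-86.7  58.5  70. ]
 [ 90.   62.9  70. ]
 [-88.8 -59.5  70. ]
 [ 92.5 -59.8  70. ]]
```

Slim is about 6 mm off-centre toward -y and thick about 4 mm. Thick is fine. There is plenty of time, so I'll regrasp the slim one and shift it 6 mm.

>>> send_rows --pt "0 -33 0" --pt "0 -40 0" --pt "0 -40 0" --pt "0 -40 0" --pt "0 -40 0" --turn '[0,0,0,0,0]' --gripper '[42,42,42,42,42]'

```text
time_s: 16.9
tool_pos: [480.3, 98.0, 191.0]
ee_rot: [0.754, 0.657, -0.001, 0.0]
force: [0.7, 0.1, 0.2]
gripper_width: 41.9
gripper_force: 0.0
```

>>> send_rows --pt "0 -40 0" --pt "0 -40 0" --pt "0 -40 0" --pt "0 -15 0" --pt "0 0 0" --turn '[0,0,0,0,0]' --gripper '[42,42,42,42,42]'

```text
time_s: 17.32
tool_pos: [479.4, -40.4, 190.8]
ee_rot: [0.757, 0.653, -0.002, 0.001]
force: [0.5, 0.1, -1.2]
gripper_width: 42.0
gripper_force: 0.0
```

>>> send_rows --pt "0 0 0" --pt "0 0 0" --turn '[0,0]' --gripper '[42,42]'

```text
time_s: 17.48
tool_pos: [480.8, -32.7, 191.1]
ee_rot: [0.753, 0.658, 0.0, -0.0]
force: [0.2, 0.5, -0.2]
gripper_width: 42.2
gripper_force: 0.0
```

>>> send_rows --pt "0 0 -30" --pt "0 0 -35" --pt "0 0 -35" --pt "0 0 -25" --pt "0 0 -9" --turn '[0,0,0,0,0]' --gripper '[42,42,42,42,42]'

```text
time_s: 17.9
tool_pos: [479.4, -30.7, 54.2]
ee_rot: [0.752, 0.66, -0.002, -0.002]
force: [0.4, -0.1, -0.4]
gripper_width: 41.8
gripper_force: 0.0
```

>>> send_rows --pt "0 0 0" --pt "0 0 0" --pt "0 0 0" --pt "0 0 0" --pt "0 0 0" --turn '[0,0,0,0,0]' --gripper '[42,30,20,10,10]'

```text
time_s: 18.32
tool_pos: [482.1, -32.1, 58.5]
ee_rot: [0.753, 0.658, 0.001, 0.001]
force: [-1.4, 2.3, 6.1]
gripper_width: 17.3
gripper_force: 58.8
```

>>> send_rows --pt "0 0 0" --pt "0 0 4" --pt "0 0 6" --pt "0 0 0" --pt "0 0 0" --turn '[0,0,0,0,0]' --gripper '[10,10,10,10,10]'

```text
time_s: 18.73
tool_pos: [481.8, -33.3, 67.6]
ee_rot: [0.753, 0.658, 0.0, 0.001]
force: [-0.2, -0.4, -1.3]
gripper_width: 17.8
gripper_force: 58.7
```

>>> send_rows --pt "0 3 0" --pt "0.5 3 0" --pt "0 0 0" --pt "0 0 -5" --pt "0 0 0" --turn '[0,0,0,0,0]' --gripper '[10,10,10,10,10]'

```text
time_s: 19.15
tool_pos: [481.5, -26.6, 61.2]
ee_rot: [0.753, 0.658, -0.0, -0.0]
force: [-0.8, 0.3, -1.8]
gripper_width: 17.6
gripper_force: 58.7
```

>>> send_rows --pt "0 0 -3" --pt "0 0 -1" --pt "0 0 0" --pt "0 0 0" --turn '[0,0,0,0]' --gripper '[10,10,10,10]'

```text
time_s: 19.48
tool_pos: [482.8, -26.8, 58.5]
ee_rot: [0.753, 0.658, 0.001, 0.001]
force: [-0.1, -1.5, 5.2]
gripper_width: 17.6
gripper_force: 59.5
```

Seated (contact 5 N at the same height). Releasing and retreating.

>>> send_rows --pt "0 0 0" --pt "0 0 0" --pt "0 0 0" --pt "0 0 0" --pt "0 0 0" --turn '[0,0,0,0,0]' --gripper '[20,26,32,38,42]'

```text
time_s: 19.9
tool_pos: [481.6, -26.8, 57.8]
ee_rot: [0.753, 0.658, -0.0, -0.0]
force: [-0.0, 0.3, 0.3]
gripper_width: 42.0
gripper_force: 0.0
```

>>> send_rows --pt "0 0 10" --pt "0 0 25" --pt "0 0 35" --pt "0 0 35" --pt "0 20 30" --turn '[0,0,0,0,0]' --gripper '[42,42,42,42,42]'

```text
time_s: 20.32
tool_pos: [481.4, -10.4, 195.2]
ee_rot: [0.755, 0.656, -0.001, 0.001]
force: [0.8, -0.5, -0.1]
gripper_width: 41.6
gripper_force: 0.0
```

>>> send_rows --pt "0 35 0" --pt "0 40 0" --pt "0 40 0" --pt "0 40 0" --pt "0 40 0" --turn '[0,0,0,0,0]' --gripper '[42,42,42,42,42]'

```text
time_s: 20.73
tool_pos: [481.4, 189.7, 193.9]
ee_rot: [0.753, 0.658, 0.0, 0.0]
force: [1.2, -0.1, 0.7]
gripper_width: 42.1
gripper_force: 0.0
```

>>> send_rows --pt "0 40 0" --pt "0 40 0" --pt "0 0 0" --pt "0 0 0" --pt "0 0 0" --turn '[0,0,0,0,0]' --gripper '[42,42,42,42,42]'

```text
time_s: 21.15
tool_pos: [481.4, 267.5, 193.1]
ee_rot: [0.753, 0.658, -0.001, 0.0]
force: [-0.3, -1.4, 0.0]
gripper_width: 41.8
gripper_force: 0.0
```

```bash
python3 - <<'E'
from h import *
s=arm.snapshot("side")[...,::-1];t=arm.snapshot("top")[...,::-1]
g=np.zeros((440,800,3),np.uint8);g[:400,:480]=cv2.resize(s[140:270,240:396],(480,400));g[:420,485:]=cv2.resize(t[185:290,310:388],(315,420))
cv2.imwrite("pics/g7.png",g)
E
```

```text
(no output)
```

View pics/g7.png

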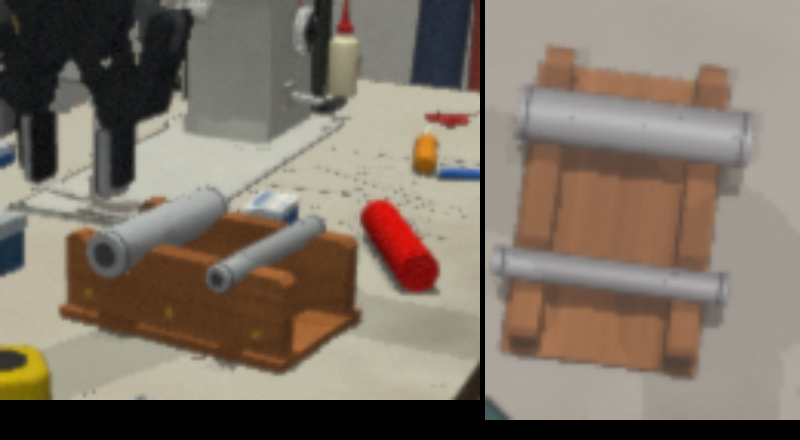

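The slim roller is now centred (ends at crop x 494 and 728), and both rollers are down in their notches with the arm clear.

```bash
python3 -c "
from plant import arm
print(arm.finish_job())"
```

```text
the job is handed in; nothing more can be done
None
```

The thick roller is in the wide notches (about 4 mm off centre) and the slim one in the narrow notches (about centred after one 6 mm correction), the short and red rollers were not touched, and the job was handed in at about 21 s.

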